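# Torque the hold-down bolt and lock the T-wrench on its keeper peg

### The job

Tighten the bolt of the hold-down clamp clockwise with the T-handle torque wrench that is standing on it, until the bolt is home and the wrench's breakaway handle trips. Leave the bolt tight, lift the wrench off, and hang it by its window on the peg, pushed in past the gravity flap so that the flap drops shut behind it; let go and leave it hanging still. Do not disturb the hammer, the bottle or the cassette.

Things in the scene. Friction and masses are not known exactly. Their poses are not given: they have to be found in the camera images.
- bar (a point): Middle of the T-bar of the loose steel torque wrench (0.4-0.75 kg, 144 mm tall, standing upright: socket at the foot, flat shank with a window, level bar on top). Bar 200 mm long along wrench y, 20 wide (x), 20 high, flat sides, rubber ends; under its middle 50 mm the 10 mm thick shank. Wrench z up, x through the window. The foot is 134 mm below this point.
- eye (a point): Centre of the window in the wrench's shank, 45 mm below the middle of the bar. The hole is 36 mm wide (y), 34 mm high (z) and goes straight through along wrench x. The shank is 10 mm thick and 50 mm wide; a 32 mm round hub begins 31 mm below this point, and a 42 mm square socket 47 mm below.
- socket_mouth (a point): Centre of the open foot of the wrench's socket, on the wrench's axis. Inside it is 30 mm square and 37 mm deep. The wrench starts fully seated on the bolt head.
- bolt_top (a point): Centre of the top of the bolt's head, 86 mm above the table; the bolt's axis is vertical through it. Square head 28 mm wide, 36 mm tall, above a washer. The clamp (fixed; 130 mm square base, strap over a scrap drive) is 46 mm high around the bolt. Axes are the clamp's.
- bolt (a joint): Turn of the bolt in rad, clockwise from above; 0 at the start, turns with a drag of 0.25 N m to a hard stop at 0.45 (home, tight). It stays where it is left, but turning the wrench back turns it back.
- socket (a joint): The wrench's breakaway hinge, how far the wrench's handle has turned clockwise beyond its socket, rad. 0 at rest; yields only above about 0.52 N m (0.72 at the end of travel, 0.5), so only once the bolt is home; past 0.25 it has tripped. Springs back to 0 when the handle is let back. Socket and bolt have about 0.1 rad of play besides.
- peg (a point): Hanging point on the axis of the fixed level peg, 190 mm above the table. The peg is round, 12 mm thick, and points along this frame's -x, its free tip 63 mm from this point; the post (24 mm wide, up to 6 mm above the peg's axis) begins 55 mm away on the +x side. Frame z is up.
- flap (a joint): Gravity flap: steel plate 16 mm wide, 4 thick, 30 g, hinged in the peg 45 mm from the hanging point towards the tip, hanging 37 mm below the peg's axis. 0 = hanging, shut; grows to 1.45 rad as its foot swings towards the post and up. It cannot swing towards the tip. The wrench, slid onto the peg, pushes it up; it falls once the shank has passed.
- bottle_base (a point): Centre of the underside of the amber glass bottle, 60 mm wide and 170 mm tall: leave alone.
- hammer: Hammer lying on the table, 260 mm long, head 88 mm wide: leave alone. Origin at the middle of its length on the table, x towards the head.
- cassette: Black video cassette, 103 x 187 x 25 mm, lying flat: leave alone. Origin at the centre of its underside.
There are look-alikes about, which are no part of the job. Leave any green or yellow look-alike of the part that bears bolt_top alone.

How it is judged:
On the way, in this order (a step that is already met when the one before it is completed fails the run):
1. the bolt is turned home and the wrench's handle trips (bolt above 0.40 rad, breakaway above 0.22 rad) (value of joint bolt above 0.4 rad and value of joint socket above 0.22 rad), for 0.05 s.
2. the wrench is lifted clear of the bolt (socket mouth above the bolt's top), the bolt left tight (z of socket_mouth in the frame of bolt_top above 0.002 m and value of joint bolt above 0.36 rad), for 0.05 s.
3. the flap is pushed up with the peg in the wrench's window (value of joint flap above 0.4 rad and y of eye in the frame of peg between -0.02 and 0.02 m and distance between eye and peg below 0.09 m), for 0.02 s.
At the end, for the whole second after the job is handed in: The bolt is still tight (above 0.36 rad of 0.45). The wrench hangs from the peg through its window, within 15 degrees of upright, between the flap and the post, moving slower than 50 mm/s, and the flap hangs shut behind it (within 0.15 rad) (value of joint bolt above 0.36 rad and x of eye in the frame of peg between -0.044 and 0.055 m and y of eye in the frame of peg between -0.018 and 0.018 m and z of eye in the frame of peg between -0.018 and -0.004 m and angle between eye's own z axis and vertical below 0.26 rad and value of joint flap below 0.15 rad and linear speed of wrench below 0.05 m/s); the robot touches nothing.
It fails at once if the bottle is moved more than 30 mm or tipped (distance of bottle_base from where it was at the start of the episode above 0.03 m or angle between bottle_base's own z axis and vertical above 0.5 rad).
It fails at once if the hammer is moved more than 30 mm (distance of hammer from where it was at the start of the episode above 0.03 m).
It fails at once if the cassette is moved more than 30 mm (distance of cassette from where it was at the start of the episode above 0.03 m).
It also fails if it takes over 61 s, if anything falls off the work surface, if the arm or the gripper's body presses on something with over 40 N, if the wrist force passes 120 N, or if a joint passes its speed limit or range.

### The arm

A 6-joint arm with a two-finger parallel gripper is mounted at the origin on the work surface. World frame = base frame: x ahead of the robot, y to its left, z up, the work surface at z = 0. Lengths are in m, angles in rad, forces in N, time in s.
With the tool pointing down it reaches from about 0.275 to 0.725 m from the base axis. Payload 5.6 kg.
Tool frame: the origin (TCP) lies on the centre line of the jaws, within the pads' length; the fingertips stand env.tcp_to_tips ahead of it and the grasp point (between the pads) lies 5 mm behind it (env.tcp_to_tips is the distance from the TCP to the fingertips, in m); z points along the fingers, y is the line along which they close (so a half turn about z gives the same grasp; the last joint's range is limited). The gripper opens to 85 mm and grips with 20 to 120 N. Pads are 22 mm wide; open, the fingers measure 114 mm over their backs; the gripper's body (76 mm by 85 mm) begins 54 mm behind the grasp point. The pads swing forward as they close: fully open they stand 13 mm farther back than shut.
Start: joints at [1.617, 0.255, 0.108, 0, -1.424, -0.285], TCP at [0.13, 0.534, 0.245] pointing down, gripper open.
Joint ranges: [-2.95, 2.95], [-1.21, 1.97], [-1.09, 1.5], [-2.87, 1.71], [-2.94, -0.07], [-3.05, 3.05]. Speed limits (rad/s): [2.57, 2.57, 3.14, 3.14, 3.14, 3.14].

### API

Orientations are given as a 3x3 rotation matrix whose columns are the frame's x, y, z axes.
In Python, from station import env gives the robot as it stands.
- The arm moves only by the shell command python3 -m pendant 'ROWS' [FORCE]. ROWS is JSON, a list of rows, each an object with "xyz": the shift along the tool's x, y, z in cm, a list of three; "angular": the turn, a rotation vector about the tool's x, y, z in degrees, a list of three; "claw": the finger opening in cm, from 0 to 8.54. In form: [{"xyz": [dx, dy, dz], "angular": [wx, wy, wz], "claw": claw}, ...]. A call has 1 to 5 rows; each row shifts and turns the commanded pose from where the row before left it, along the tool's axes as they then stand; what a row does not reach is not made up. A row lasts 1/12 s, in which the tool goes at most 41.7 mm and 7.16 degrees, less where a joint would pass 70% of its speed; a pose out of reach is approached as far as the arm can. A call is refused whole if a number of a shift passes 4.17 or a number of a turn 7.16, either way. A call with a gripper value outside its range is refused whole. The fingers move at their own pace and stop on an object; FORCE is the grip in N (left out, the last holds). Time passes only in rows, so rows that do not move let the fingers close. It gives the time, the measured TCP pose, the force, the opening and the grip force at its end, in the units of the state.
- env.get_state(): the state, without advancing time (a new reading comes with each control period).
- env.camera(name): name is "scene" or "top" or "wrist"; returns a dict with "img" (480x640x3 uint8, red, green, blue), "intrinsics" (3x3 intrinsics, pixels), "dist" ([k1, k2, p1, p2, k3] as OpenCV has them; the pictures are not rectified), "origin" and "attitude" of the camera in the world. Camera axes: x right, y up, looking along -z (the intrinsics and any distortion apply to the point x, -y, -z); pixel columns grow to the right and rows downward; lengths in m; the calibration is good to about 2 mm. A picture is of the moment at which its call begins. There is no depth.
- env.finish_job(): hands the job in; it is judged then, once.
The state is a dict: "time_s": time; "joints": joint angles; "joint_velocities": joint speeds; "joint_torque": joint torques, N m; "eef_pos": TCP position; "ee_rot": TCP orientation; "wrist_force": force on the tool from outside, world axes, zero at the start; "wrist_torque": the same for the moment, N m; "finger_gap": finger opening in m; "finger_force": force on a finger pad.
Only numpy, scipy, OpenCV 4.12 (cv2) and the standard library are available. Lean on these libraries where they do the work, as an engineer would, in place of code of your own. Each camera call takes 0.05 s, during which the arm holds its last target. There are 200 camera calls.

## Working session

There is one attempt and no reset: what is moved stays moved. The work goes in short steps, Python scripts to look and compute and a shell command to move; the robot and the scene stay as the last step left them, time stands still between calls to the robot, and variables do not carry over. Pictures are saved under pics/ and viewed, at most 10 in all, crops included, and the job is handed in when it is done.

```bash
mkdir -p pics; ls; cat > h.py <<'E'
import numpy as np, cv2
from station import env
def shot(n,f):
    c=env.camera(n); cv2.imwrite(f,c["img"][:,:,::-1]); np.save(f[:-4]+".npy",c,allow_pickle=True); return c
def load(f): return np.load(f,allow_pickle=True).item()
def ray(c,u,v):
    K=np.array(c["intrinsics"],float); p=cv2.undistortPoints(np.array([[[u,v]]],float),K,np.array(c["dist"],float))[0,0]
    d=np.array(c["attitude"])@np.array([p[0],-p[1],-1]); return np.array(c["origin"]),d/np.linalg.norm(d)
def onz(c,u,v,z):
    o,d=ray(c,u,v); return o+d*(z-o[2])/d[2]
def proj(c,P):
    R=np.array(c["attitude"]); q=R.T@(np.array(P)-np.array(c["origin"])); q=np.array([q[0],-q[1],-q[2]])
    return cv2.projectPoints(q.reshape(1,1,3),np.zeros(3),np.zeros(3),np.array(c["intrinsics"],float),np.array(c["dist"],float))[0].ravel()
def tri(c1,p1,c2,p2):
    o1,d1=ray(c1,*p1);o2,d2=ray(c2,*p2)
    s=np.linalg.lstsq(np.c_[d1,-d2],o2-o1,rcond=None)[0]; a=o1+s[0]*d1;b=o2+s[1]*d2
    return (a+b)/2,np.linalg.norm(a-b)
E
python3 - <<'E'
from h import *
for n in("scene","top"):
    c=shot(n,f"pics/{n}0.png"); print(n,np.round(c["origin"],3),np.round(c["attitude"],3).tolist())
s=env.get_state(); print(s["eef_pos"],np.round(s["ee_rot"],3).tolist(),s["time_s"],env.tcp_to_tips)
E
```

```text
pics
scene [ 1.298 -0.14   1.052] [[0.292, -0.738, 0.609], [0.956, 0.226, -0.184], [-0.002, 0.636, 0.772]]
top [0.451 0.081 1.587] [[0.029, 0.997, -0.077], [-1.0, 0.029, -0.009], [-0.007, 0.077, 0.997]]
[0.1299776  0.53399946 0.24449426] [[0.972, -0.237, -0.0], [-0.237, -0.972, -0.002], [0.0, 0.002, -1.0]] 0.1 0.014
```

View pics/scene0.png

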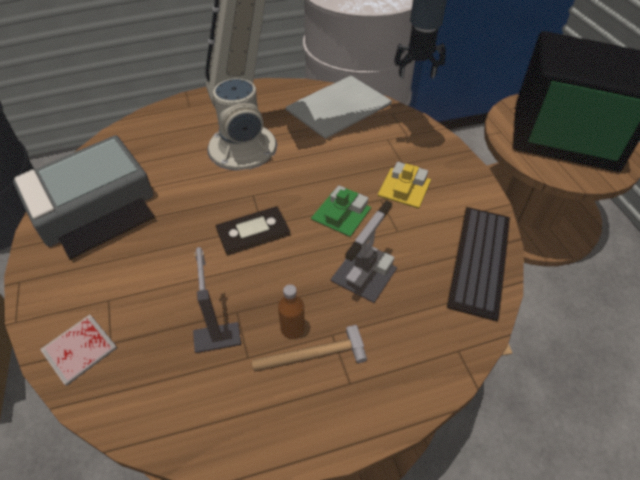

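View pics/top0.png

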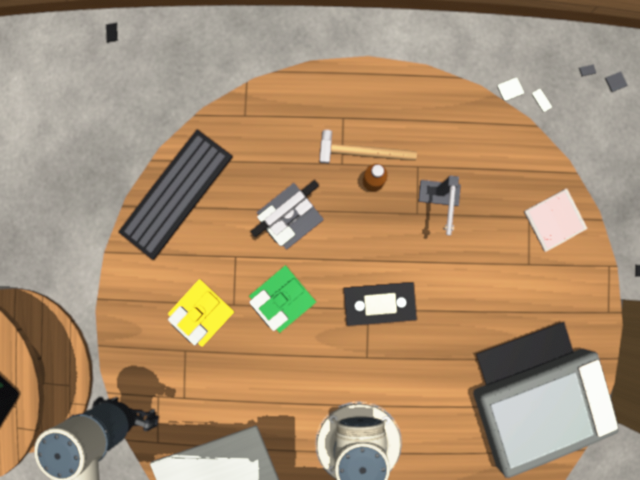

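The wrench stands on the grey clamp: top view (285,208), bar ends about (255,232) and (316,185); scene view (368,240). The peg post is at top (440,190), with the peg running from (453,180) to the tip at (449,234). The things I could mistake for the clamp are the green one at top (282,298) and the yellow one at (200,312). I choose the grey one because it carries the wrench. Next is one close crop to check that.

```bash
python3 - <<'E'
from h import *
t=load("pics/top0.npy")["img"][:,:,::-1];s=load("pics/scene0.npy")["img"][:,:,::-1]
r=lambda i,u,v,w,h:cv2.resize(i[v:v+h,u:u+w],(400,300),interpolation=cv2.INTER_CUBIC)
a=np.vstack([np.hstack([r(t,235,165,100,75),r(t,400,165,100,75)]),np.hstack([r(s,310,195,120,90),r(s,160,240,144,108)])])
cv2.imwrite("pics/crop0.png",a)
E
```

```text
(no output)
```

View pics/crop0.png

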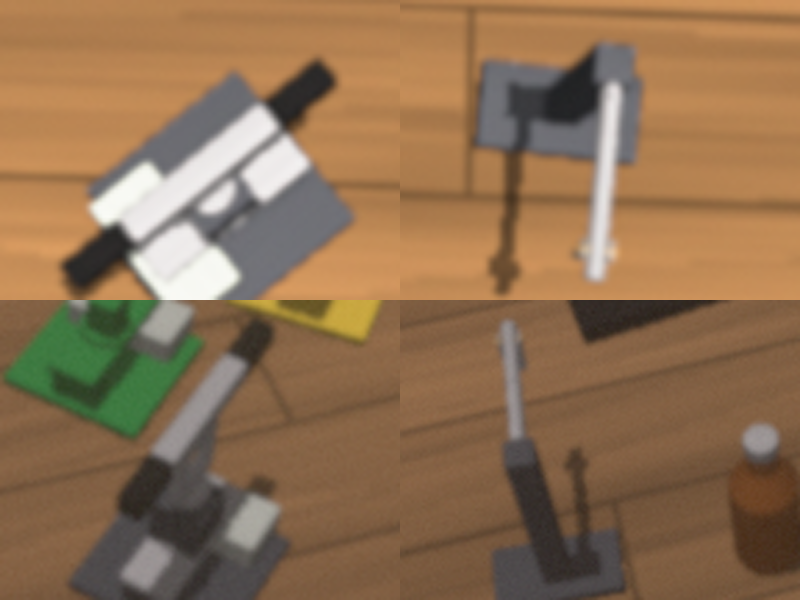

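```bash
python3 - <<'E'
from h import *
t=load("pics/top0.npy");s=load("pics/scene0.npy")
for n,a,b in(("endA",(254.5,232.5),(352,253.5)),("endB",(316.2,183.8),(388.6,203.4)),("tip",(449.2,234.5),(198.9,247.9)),("post",(453,186.2),(202.1,289.7))):
    print(n,*[np.round(x,4) for x in tri(t,a,s,b)])
A=onz(t,254.5,232.5,.193);B=onz(t,316.2,183.8,.193);d=B-A
print(A,B,(A+B)/2,np.linalg.norm(d),np.degrees(np.arctan2(d[1],d[0])))
T=onz(t,449.2,234.5,.196);P=onz(t,453,186.2,.196);d=P-T
print(T,P,np.linalg.norm(d),np.degrees(np.arctan2(d[1],d[0])))
E
```

```text
endA [0.5475 0.2447 0.0123] 0.1025
endB [0.6631 0.1625 0.3359] 0.0866
tip [ 0.5557 -0.1911  0.1921] 0.0026
post [ 0.6719 -0.2003  0.1924] 0.0002
[0.54697853 0.27052613 0.193     ] [0.6674543  0.12767732 0.193     ] [0.60721641 0.19910172 0.193     ] 0.18686945480226252 -49.85640123990695
[ 0.55523048 -0.19161377  0.196     ] [ 0.67134835 -0.19961344  0.196     ] 0.1163930999404798 -3.9410301274463495
```

```bash
R='{"xyz":[3.6,1.4,-0.3],"angular":[0,0,0],"claw":8.5}'
python3 -m pendant '[{"xyz":[3.6,1.4,-0.3],"angular":[0,0,0],"claw":8.5},{"xyz":[3.6,1.4,-0.3],"angular":[0,0,0],"claw":8.5},{"xyz":[3.6,1.4,-0.3],"angular":[0,0,0],"claw":8.5},{"xyz":[3.6,1.4,-0.3],"angular":[0,0,0],"claw":8.5},{"xyz":[3.6,1.4,-0.3],"angular":[0,0,0],"claw":8.5}]' 60
```

```text
time_s: 0.52
eef_pos: [0.2893, 0.4224, 0.2601]
ee_rot: [[0.972, -0.236, -0.0], [-0.236, -0.972, -0.001], [-0.0, 0.001, -1.0]]
wrist_force: [1.0, 1.4, -0.4]
finger_gap: 0.085
finger_force: 0.0
```

```bash
python3 -m pendant '[{"xyz":[3.6,1.4,-0.1],"angular":[0,0,0],"claw":8.5},{"xyz":[3.6,1.4,-0.1],"angular":[0,0,0],"claw":8.5},{"xyz":[3.6,1.4,-0.1],"angular":[0,0,0],"claw":8.5},{"xyz":[3.6,1.4,-0.1],"angular":[0,0,0],"claw":8.5},{"xyz":[3.6,1.4,-0.1],"angular":[0,0,0],"claw":8.5}]'
python3 -m pendant '[{"xyz":[3.6,1.4,0],"angular":[0,0,0],"claw":8.5},{"xyz":[3.6,1.4,0],"angular":[0,0,0],"claw":8.5},{"xyz":[3.6,1.4,0],"angular":[0,0,0],"claw":8.5},{"xyz":[3.6,1.4,0],"angular":[0,0,0],"claw":8.5},{"xyz":[0,0,0],"angular":[0,0,6],"claw":8.5}]'
python3 -m pendant '[{"xyz":[0,0,0],"angular":[0,0,6],"claw":8.5},{"xyz":[0,0,0],"angular":[0,0,6],"claw":8.5},{"xyz":[0,0,0],"angular":[0,0,6],"claw":8.5},{"xyz":[0,0,0],"angular":[0,0,6],"claw":8.5},{"xyz":[0,0,0],"angular":[0,0,6],"claw":8.5}]'
python3 -m pendant '[{"xyz":[0,0,0],"angular":[0,0,0],"claw":8.5}]'
python3 - <<'E'
from h import *
c=shot("wrist","pics/w1.png"); print(np.round(c["origin"],3),np.round(c["attitude"],3).tolist(),env.get_state()["eef_pos"])
E
```

```text
time_s: 0.93
eef_pos: [0.4478, 0.3117, 0.265]
ee_rot: [[0.972, -0.236, -0.001], [-0.236, -0.972, -0.0], [-0.001, 0.0, -1.0]]
wrist_force: [0.2, 1.9, 0.6]
finger_gap: 0.0849
finger_force: 0.0
time_s: 1.35
eef_pos: [0.5771, 0.2203, 0.2631]
ee_rot: [[0.94, -0.34, -0.002], [-0.34, -0.94, -0.003], [-0.001, 0.004, -1.0]]
wrist_force: [-1.4, -0.1, -1.3]
finger_gap: 0.0851
finger_force: 0.0
time_s: 1.77
eef_pos: [0.5733, 0.2246, 0.2646]
ee_rot: [[0.643, -0.766, -0.001], [-0.766, -0.643, -0.001], [-0.0, 0.001, -1.0]]
wrist_force: [0.3, 0.2, 0.0]
finger_gap: 0.0846
finger_force: 0.0
time_s: 1.85
eef_pos: [0.5732, 0.2247, 0.2646]
ee_rot: [[0.644, -0.765, -0.001], [-0.765, -0.644, -0.001], [-0.0, 0.001, -1.0]]
wrist_force: [-0.7, -0.6, -0.8]
finger_gap: 0.0849
finger_force: 0.0
[0.62  0.169 0.393] [[-0.765, 0.617, 0.184], [-0.644, -0.733, -0.217], [0.001, -0.285, 0.959]] [0.57324395 0.22468551 0.26474606]
```

View pics/w1.png

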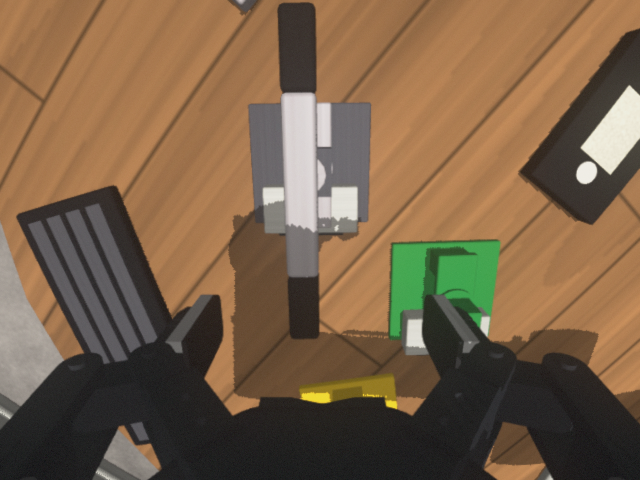

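The wrist view shows the bar from (297,4) to (304,337), with its grips changing from black to silver at (298,93) and (303,277). The grey clamp is under it.

```bash
python3 - <<'E'
from h import *
c=load("pics/w1.npy")
A=onz(c,297,4,.193);B=onz(c,304,337,.193);d=B-A
C=onz(c,298.5,93,.193);D=onz(c,303,277,.193)
ang=np.arctan2(d[1],d[0])
print(A,B,(A+B)/2,(C+D)/2,np.linalg.norm(d),np.degrees(ang))
s=env.get_state();R=np.array(s["ee_rot"]);print(R.T@((C+D+A+B)/4-s["eef_pos"])*100, np.degrees(np.arctan2(R[1,0],R[0,0])))
E
```

```text
[0.67247544 0.12689787 0.193     ] [0.54575724 0.27583182 0.193     ] [0.60911634 0.20136485 0.193     ] [0.60879374 0.20157406 0.193     ] 0.19554749833283525 130.3922954281774
[ 4.08509953 -1.2203169   7.17219914] -49.57649343116779
```

```bash
python3 -m pendant '[{"xyz":[2.05,-0.6,0],"angular":[0,0,0],"claw":8.5},{"xyz":[2.04,-0.62,0],"angular":[0,0,0],"claw":8.5},{"xyz":[0,0,2.8],"angular":[0,0,0],"claw":6},{"xyz":[0,0,2.8],"angular":[0,0,0],"claw":6},{"xyz":[0,0,2.8],"angular":[0,0,0],"claw":6}]'
python3 -m pendant '[{"xyz":[0,0,0],"angular":[0,0,0],"claw":4},{"xyz":[0,0,0],"angular":[0,0,0],"claw":3},{"xyz":[0,0,0],"angular":[0,0,0],"claw":1},{"xyz":[0,0,0],"angular":[0,0,0],"claw":1},{"xyz":[0,0,0],"angular":[0,0,0],"claw":1}]' 100
python3 -m pendant '[{"xyz":[0,0,0],"angular":[0,0,0],"claw":1},{"xyz":[0,0,0],"angular":[0,0,0],"claw":1},{"xyz":[0,0,0],"angular":[0,0,0],"claw":1},{"xyz":[0,0,0],"angular":[0,0,0],"claw":1}]' 100
python3 -c "
from h import *;s=env.get_state();print(s['joints'],s['wrist_torque'])"
```

```text
time_s: 2.32
eef_pos: [0.6094, 0.2012, 0.1801]
ee_rot: [[0.649, -0.76, 0.0], [-0.76, -0.649, 0.001], [-0.0, -0.001, -1.0]]
wrist_force: [-0.0, 0.4, -0.6]
finger_gap: 0.0599
finger_force: 0.0
time_s: 2.73
eef_pos: [0.6101, 0.2016, 0.184]
ee_rot: [[0.648, -0.762, 0.004], [-0.762, -0.648, 0.001], [0.002, -0.003, -1.0]]
wrist_force: [-0.7, -1.5, 4.4]
finger_gap: 0.0182
finger_force: 98.5
time_s: 3.07
eef_pos: [0.6101, 0.2015, 0.184]
ee_rot: [[0.648, -0.762, 0.004], [-0.762, -0.648, 0.001], [0.002, -0.004, -1.0]]
wrist_force: [-1.4, -0.9, 6.5]
finger_gap: 0.018
finger_force: 98.8
[ 5.62417292e-01  4.57796093e-01  2.48162014e-01  1.27896251e-03
 -1.35725128e+00  1.41705036e-01] [-0.40990834  0.66460467  0.06077715]
```

```bash
python3 -m pendant '[{"xyz":[0,0,-0.2],"angular":[0,0,4],"claw":1},{"xyz":[0,0,0],"angular":[0,0,5],"claw":1},{"xyz":[0,0,0],"angular":[0,0,5],"claw":1},{"xyz":[0,0,0],"angular":[0,0,5],"claw":1},{"xyz":[0,0,0],"angular":[0,0,5],"claw":1}]'
python3 -c "
from h import *;s=env.get_state();print(s['wrist_torque'])"
python3 -m pendant '[{"xyz":[0,0,0],"angular":[0,0,4],"claw":1},{"xyz":[0,0,0],"angular":[0,0,4],"claw":1},{"xyz":[0,0,0],"angular":[0,0,2],"claw":1},{"xyz":[0,0,0],"angular":[0,0,0],"claw":1}]'
python3 -c "
from h import *;s=env.get_state();print(s['wrist_torque'])"
```

```text
time_s: 3.48
eef_pos: [0.6097, 0.2015, 0.1841]
ee_rot: [[0.278, -0.961, 0.002], [-0.961, -0.278, 0.0], [0.0, -0.002, -1.0]]
wrist_force: [0.3, -1.0, -0.0]
finger_gap: 0.0182
finger_force: 98.8
[-0.53756733 -0.23027382  0.23521858]
time_s: 3.82
eef_pos: [0.6096, 0.2014, 0.1841]
ee_rot: [[0.11, -0.994, 0.002], [-0.994, -0.11, 0.0], [0.0, -0.002, -1.0]]
wrist_force: [0.2, -0.8, 0.0]
finger_gap: 0.018
finger_force: 98.8
[-0.56742808 -0.13855601  0.52690102]
```

```bash
python3 -m pendant '[{"xyz":[0,0,0],"angular":[0,0,4],"claw":1},{"xyz":[0,0,0],"angular":[0,0,4],"claw":1},{"xyz":[0,0,0],"angular":[0,0,4],"claw":1},{"xyz":[0,0,0],"angular":[0,0,4],"claw":1},{"xyz":[0,0,0],"angular":[0,0,0],"claw":1}]'
python3 -c "
from h import *;s=env.get_state();print(s['wrist_torque'])"
python3 -m pendant '[{"xyz":[0,0,0],"angular":[0,0,2],"claw":1},{"xyz":[0,0,0],"angular":[0,0,2],"claw":1},{"xyz":[0,0,0],"angular":[0,0,0],"claw":1},{"xyz":[0,0,0],"angular":[0,0,0],"claw":1}]'
python3 -c "
from h import *;s=env.get_state();print(s['wrist_torque'])"
```

```text
time_s: 4.23
eef_pos: [0.6095, 0.2013, 0.1841]
ee_rot: [[-0.168, -0.986, 0.001], [-0.986, 0.168, -0.0], [-0.0, -0.001, -1.0]]
wrist_force: [-0.9, -1.3, 2.1]
finger_gap: 0.0177
finger_force: 99.1
[-0.72411999 -0.00924453  0.67873084]
time_s: 4.57
eef_pos: [0.6095, 0.2013, 0.1841]
ee_rot: [[-0.233, -0.972, 0.001], [-0.972, 0.233, -0.0], [-0.0, -0.001, -1.0]]
wrist_force: [-0.2, -1.9, 4.7]
finger_gap: 0.0181
finger_force: 99.2
[-0.86337767  0.21169651  0.65572763]
```

```bash
python3 -m pendant '[{"xyz":[0,0,0],"angular":[0,0,-5],"claw":1},{"xyz":[0,0,0],"angular":[0,0,-5],"claw":1},{"xyz":[0,0,0],"angular":[0,0,-5],"claw":1},{"xyz":[0,0,0],"angular":[0,0,-3],"claw":1},{"xyz":[0,0,0],"angular":[0,0,0],"claw":1}]'
python3 -c "
from h import *;s=env.get_state();print(s['wrist_torque'])"
python3 -m pendant '[{"xyz":[0,0,0],"angular":[0,0,-2],"claw":1},{"xyz":[0,0,0],"angular":[0,0,0],"claw":1}]'
python3 -c "
from h import *;s=env.get_state();print(s['wrist_torque']);shot('wrist','pics/w2.png')"
python3 -m pendant '[{"xyz":[0,0,0],"angular":[0,0,-2],"claw":1},{"xyz":[0,0,0],"angular":[0,0,0],"claw":1}]'
python3 -c "
from h import *;s=env.get_state();print(s['wrist_torque'])"
```

```text
time_s: 4.98
eef_pos: [0.6096, 0.2014, 0.1841]
ee_rot: [[0.08, -0.997, 0.001], [-0.997, -0.08, 0.0], [-0.0, -0.002, -1.0]]
wrist_force: [-0.8, -1.5, 4.7]
finger_gap: 0.018
finger_force: 99.4
[-0.76793174 -0.02488669  0.5861332 ]
time_s: 5.15
eef_pos: [0.6096, 0.2014, 0.1841]
ee_rot: [[0.111, -0.994, 0.002], [-0.994, -0.111, 0.0], [-0.0, -0.002, -1.0]]
wrist_force: [0.6, -2.7, 4.4]
finger_gap: 0.018
finger_force: 99.5
[-0.73765299 -0.05945169  0.54681024]
time_s: 5.37
eef_pos: [0.6097, 0.2014, 0.1841]
ee_rot: [[0.145, -0.989, 0.002], [-0.989, -0.145, 0.0], [-0.0, -0.002, -1.0]]
wrist_force: [0.8, -2.2, 5.2]
finger_gap: 0.0177
finger_force: 99.6
[-0.80344732 -0.14169313  0.49849274]
```

View pics/w2.png

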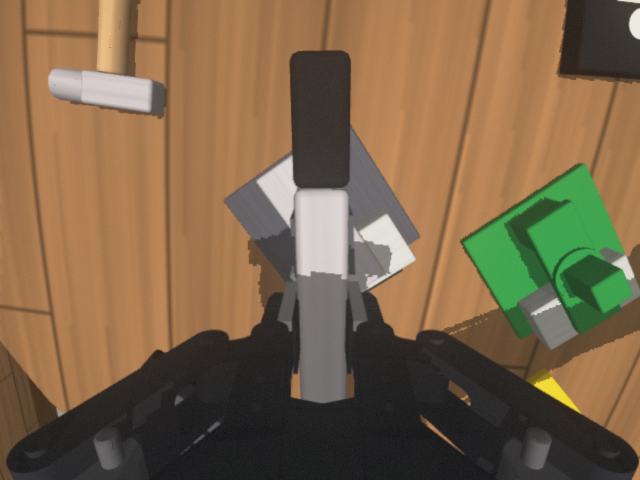

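The bar (321,50 to 323,400) is still square in the jaws, so there was no slip. I continue turning back until the torque drops to the play.

```bash
python3 -m pendant '[{"xyz":[0,0,0],"angular":[0,0,-1.5],"claw":1},{"xyz":[0,0,0],"angular":[0,0,0],"claw":1}]'
python3 -c "
from h import *;s=env.get_state();print(s['wrist_torque'])"
python3 -m pendant '[{"xyz":[0,0,0],"angular":[0,0,-1.5],"claw":1},{"xyz":[0,0,0],"angular":[0,0,0],"claw":1}]'
python3 -c "
from h import *;s=env.get_state();print(s['wrist_torque'])"
```

```text
time_s: 5.53
eef_pos: [0.6097, 0.2014, 0.184]
ee_rot: [[0.17, -0.986, 0.002], [-0.986, -0.17, 0.0], [-0.0, -0.002, -1.0]]
wrist_force: [0.6, -2.1, 4.4]
finger_gap: 0.0182
finger_force: 99.6
[-0.690728   -0.17440924  0.23395287]
time_s: 5.7
eef_pos: [0.6097, 0.2014, 0.184]
ee_rot: [[0.195, -0.981, 0.002], [-0.981, -0.195, 0.001], [-0.0, -0.002, -1.0]]
wrist_force: [0.6, -2.1, 5.7]
finger_gap: 0.0182
finger_force: 99.5
[-0.73304722 -0.16350458 -0.02275546]
```

```bash
python3 -m pendant '[{"xyz":[0,0,0],"angular":[0,0,-1.2],"claw":1},{"xyz":[0,0,-0.5],"angular":[0,0,0],"claw":1},{"xyz":[0,0,-0.5],"angular":[0,0,0],"claw":1}]'
python3 -c "
from h import *;s=env.get_state();print(s['wrist_torque'])"
python3 -m pendant '[{"xyz":[0,0,-1],"angular":[0,0,0],"claw":1},{"xyz":[0,0,-1.5],"angular":[0,0,0],"claw":1},{"xyz":[0,0,-1.5],"angular":[0,0,0],"claw":1},{"xyz":[0,0,-1.5],"angular":[0,0,0],"claw":1},{"xyz":[0,0,-1.5],"angular":[0,0,0],"claw":1}]'
python3 -m pendant '[{"xyz":[0,0,-1],"angular":[0,0,0],"claw":1},{"xyz":[0,0,0],"angular":[0,0,0],"claw":1}]'
python3 - <<'E'
from h import *
s=env.get_state();print(s['wrist_torque'])
c=shot("scene","pics/s2.png");t=shot("top","pics/t2.png");i=c["img"][:,:,::-1];j=t["img"][:,:,::-1]
r=lambda i,u,v,w,h:cv2.resize(i[v:v+h,u:u+w],(400,300),interpolation=cv2.INTER_CUBIC)
cv2.imwrite("pics/crop2.png",np.hstack([r(i,300,185,140,105),r(j,235,155,120,90)]))
E
```

```text
time_s: 5.95
eef_pos: [0.6089, 0.2017, 0.191]
ee_rot: [[0.214, -0.977, -0.003], [-0.977, -0.214, 0.0], [-0.001, 0.003, -1.0]]
wrist_force: [5.1, -0.3, -9.3]
finger_gap: 0.0181
finger_force: 97.9
[-0.22446829 -2.18003712  0.09871767]
time_s: 6.37
eef_pos: [0.6079, 0.2019, 0.2624]
ee_rot: [[0.215, -0.977, -0.005], [-0.977, -0.215, -0.0], [-0.001, 0.005, -1.0]]
wrist_force: [1.1, -0.9, -5.0]
finger_gap: 0.0181
finger_force: 98.9
time_s: 6.53
eef_pos: [0.6094, 0.2019, 0.275]
ee_rot: [[0.216, -0.976, 0.002], [-0.976, -0.216, 0.002], [-0.001, -0.002, -1.0]]
wrist_force: [0.8, -0.6, -4.5]
finger_gap: 0.0179
finger_force: 99.0
[ 0.03007217 -0.14782072  0.04635625]
```

View pics/crop2.png

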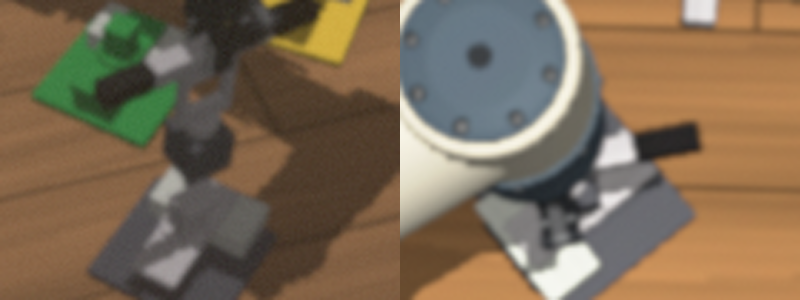

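The wrench is up: its socket at crop (198,140) is clear of the clamp. It weighs about 0.46 kg. Next I align it with the peg and move in front of the tip.

```bash
python3 -m pendant '[{"xyz":[0,0,0],"angular":[0,0,5.5],"claw":1},{"xyz":[0,0,0],"angular":[0,0,5.5],"claw":1},{"xyz":[0,0,0],"angular":[0,0,5.4],"claw":1}]' 100
python3 -m pendant '[{"xyz":[3.3,1.48,0],"angular":[0,0,0],"claw":1},{"xyz":[3.3,1.48,0],"angular":[0,0,0],"claw":1},{"xyz":[3.3,1.48,0],"angular":[0,0,0],"claw":1},{"xyz":[3.3,1.48,0],"angular":[0,0,0],"claw":1},{"xyz":[3.3,1.48,0],"angular":[0,0,0],"claw":1}]'
python3 -m pendant '[{"xyz":[3.3,0,0],"angular":[0,0,0],"claw":1},{"xyz":[3.3,0,0],"angular":[0,0,0],"claw":1},{"xyz":[3.3,0,0],"angular":[0,0,0],"claw":1},{"xyz":[3.3,0,0],"angular":[0,0,0],"claw":1},{"xyz":[3.3,0,0],"angular":[0,0,0],"claw":1}]'
python3 -m pendant '[{"xyz":[2.3,0,0],"angular":[0,0,0],"claw":1},{"xyz":[2.3,0,0],"angular":[0,0,0],"claw":1},{"xyz":[1.0,0,0],"angular":[0,0,0],"claw":1},{"xyz":[0,0,0],"angular":[0,0,0],"claw":1},{"xyz":[0,0,0],"angular":[0,0,0],"claw":1}]'
python3 -m pendant '[{"xyz":[0,0,1.5],"angular":[0,0,0],"claw":1},{"xyz":[0,0,1.5],"angular":[0,0,0],"claw":1},{"xyz":[0,0,1.5],"angular":[0,0,0],"claw":1},{"xyz":[0,0,0],"angular":[0,0,0],"claw":1},{"xyz":[0,0,0],"angular":[0,0,0],"claw":1}]'
python3 - <<'E'
from h import *
c=shot("scene","pics/s3.png");w=shot("wrist","pics/w3.png");i=c["img"][:,:,::-1];j=w["img"][:,:,::-1]
r=lambda i,u,v,w,h:cv2.resize(i[v:v+h,u:u+w],(400,300),interpolation=cv2.INTER_CUBIC)
cv2.imwrite("pics/crop3.png",np.hstack([r(i,140,180,160,120),r(j,0,0,640,480)]))
E
```

```text
time_s: 6.88
eef_pos: [0.6083, 0.2015, 0.2712]
ee_rot: [[-0.073, -0.997, -0.004], [-0.997, 0.073, -0.001], [0.001, 0.004, -1.0]]
wrist_force: [0.4, -0.9, -5.2]
finger_gap: 0.0181
finger_force: 99.0
time_s: 7.3
eef_pos: [0.5221, 0.0406, 0.2715]
ee_rot: [[-0.068, -0.998, -0.003], [-0.998, 0.068, -0.0], [0.0, 0.003, -1.0]]
wrist_force: [0.3, 0.3, -5.1]
finger_gap: 0.0181
finger_force: 99.3
time_s: 7.72
eef_pos: [0.5117, -0.1239, 0.2718]
ee_rot: [[-0.068, -0.998, -0.003], [-0.998, 0.068, 0.001], [-0.001, 0.003, -1.0]]
wrist_force: [1.3, 0.2, -5.4]
finger_gap: 0.018
finger_force: 99.5
time_s: 8.13
eef_pos: [0.5087, -0.1785, 0.272]
ee_rot: [[-0.069, -0.998, -0.002], [-0.998, 0.069, 0.001], [-0.001, 0.002, -1.0]]
wrist_force: [0.1, 0.1, -5.3]
finger_gap: 0.0181
finger_force: 99.5
time_s: 8.55
eef_pos: [0.5087, -0.1776, 0.2276]
ee_rot: [[-0.067, -0.998, -0.002], [-0.998, 0.067, 0.0], [-0.0, 0.002, -1.0]]
wrist_force: [0.3, -0.3, -5.0]
finger_gap: 0.0181
finger_force: 99.5
```

View pics/crop3.png

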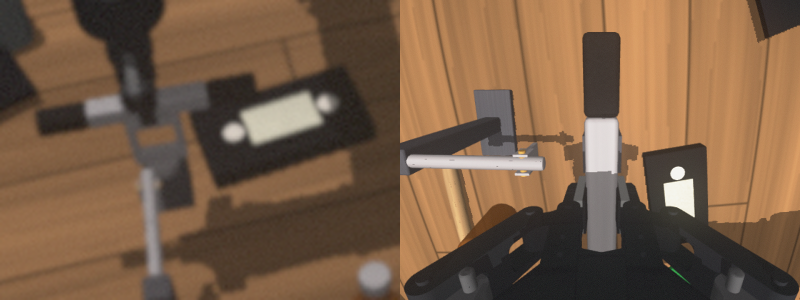

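The scene crop shows the window at about (155,138), i.e. full-image (202,235), with the peg tip just in front of it at crop (148,172). The wrist view shows the peg from its tip at full-image (232,262) to (16,256).

```bash
python3 - <<'E'
from h import *
w=load("pics/w3.npy");s=load("pics/s3.npy");t=load("pics/top0.npy")
g=cv2.cvtColor(w["img"],cv2.COLOR_RGB2HSV)
for u in(30,80,130,160,220):
    col=w["img"][235:285,u].astype(int); m=(g[235:285,u,1]<40)&(col.min(1)>130); v=np.where(m)[0]+235
    print(u,v.min(),v.max(),onz(w,u,(v.min()+v.max())/2,.19).round(4))
print("tip",onz(w,232,262,.19))
print("eye",onz(s,202,235,.1816),proj(s,[.5087,-.1776,.1816]))
e=env.get_state();print(e["eef_pos"])
E
```

```text
30 248 267 [ 0.6672 -0.1995  0.19  ]
80 249 269 [ 0.638  -0.1969  0.19  ]
130 250 270 [ 0.61   -0.1946  0.19  ]
160 251 270 [ 0.5937 -0.1933  0.19  ]
220 252 272 [ 0.562  -0.1905  0.19  ]
tip [ 0.55565187 -0.19011893  0.19      ]
eye [ 0.51030651 -0.17770199  0.1816    ] [201.94090014 234.4908743 ]
[ 0.50981259 -0.17829333  0.22939052]
```

```bash
python3 -m pendant '[{"xyz":[0.5,0,0],"angular":[0,0,0.5],"claw":1},{"xyz":[0.4,0,0],"angular":[0,0,0.5],"claw":1},{"xyz":[0,-1.5,0],"angular":[0,0,0],"claw":1},{"xyz":[0,-1.5,0],"angular":[0,0,0],"claw":1},{"xyz":[0,-1.0,0],"angular":[0,0,0],"claw":1}]'
python3 -m pendant '[{"xyz":[0,-1.2,0],"angular":[0,0,0],"claw":1},{"xyz":[0,-1.2,0],"angular":[0,0,0],"claw":1},{"xyz":[0,0,0],"angular":[0,0,0],"claw":1}]'
python3 - <<'E'
from h import *
w=shot("wrist","pics/w4.png");c=shot("scene","pics/s4.png");i=c["img"][:,:,::-1];j=w["img"][:,:,::-1]
r=lambda i,u,v,w,h:cv2.resize(i[v:v+h,u:u+w],(400,300),interpolation=cv2.INTER_CUBIC)
cv2.imwrite("pics/crop4.png",np.hstack([r(i,160,220,100,75),r(j,0,0,640,480)]))
E
```

```text
time_s: 9.07
eef_pos: [0.5495, -0.1917, 0.2288]
ee_rot: [[-0.086, -0.996, 0.001], [-0.996, 0.086, -0.0], [0.0, -0.001, -1.0]]
wrist_force: [0.3, 1.0, -5.2]
finger_gap: 0.018
finger_force: 99.5
time_s: 9.32
eef_pos: [0.5741, -0.1937, 0.2279]
ee_rot: [[-0.086, -0.996, 0.001], [-0.996, 0.086, -0.0], [0.0, -0.001, -1.0]]
wrist_force: [0.4, 0.2, -5.2]
finger_gap: 0.018
finger_force: 99.6
```

View pics/crop4.png

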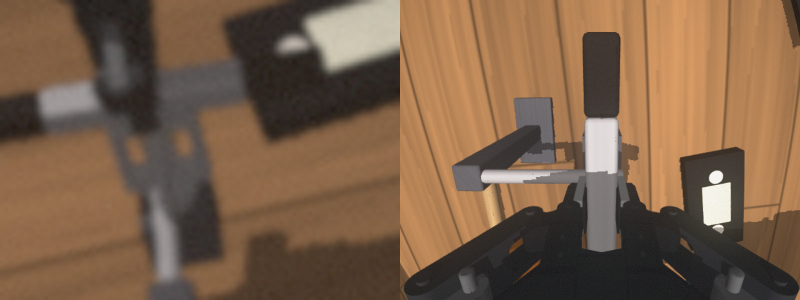

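The peg is in the middle of the window (left crop, gaps both sides at 135 and 183), with no contact force. I push on past the flap.

```bash
python3 -m pendant '[{"xyz":[0,-1.1,0],"angular":[0,0,0],"claw":1},{"xyz":[0,-1.1,0],"angular":[0,0,0],"claw":1},{"xyz":[0,-1.1,0],"angular":[0,0,0],"claw":1},{"xyz":[0,-1.1,0],"angular":[0,0,0],"claw":1}]'
python3 -m pendant '[{"xyz":[0,-1.1,0],"angular":[0,0,0],"claw":1},{"xyz":[0,-1.1,0],"angular":[0,0,0],"claw":1},{"xyz":[0,0,0],"angular":[0,0,0],"claw":1},{"xyz":[0,0,0],"angular":[0,0,0],"claw":1}]'
python3 - <<'E'
from h import *
w=shot("wrist","pics/w5.png");c=shot("scene","pics/s5.png");i=c["img"][:,:,::-1];j=w["img"][:,:,::-1]
r=lambda i,u,v,w,h:cv2.resize(i[v:v+h,u:u+w],(400,300),interpolation=cv2.INTER_CUBIC)
cv2.imwrite("pics/crop5.png",np.hstack([r(i,160,220,100,75),r(j,0,0,640,480)]))
E
```

```text
time_s: 9.75
eef_pos: [0.6161, -0.1971, 0.2288]
ee_rot: [[-0.086, -0.996, 0.0], [-0.996, 0.086, -0.0], [0.0, -0.0, -1.0]]
wrist_force: [-0.6, -0.6, -5.4]
finger_gap: 0.0178
finger_force: 99.6
time_s: 10.08
eef_pos: [0.6378, -0.1989, 0.2281]
ee_rot: [[-0.085, -0.996, -0.001], [-0.996, 0.085, 0.0], [-0.0, 0.001, -1.0]]
wrist_force: [-0.6, 0.7, -5.0]
finger_gap: 0.0181
finger_force: 99.6
```

View pics/crop5.png

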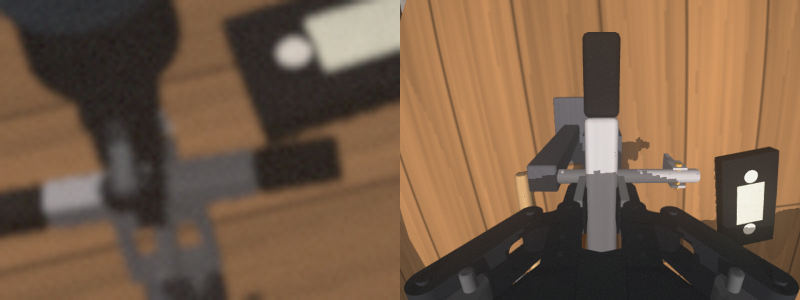

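The wrench is past the flap, which hangs by its pins at wrist crop (680,165) on the tip side. Now I lower until the peg takes the weight.

```bash
python3 -m pendant '[{"xyz":[0,0,0.15],"angular":[0,0,0],"claw":1},{"xyz":[0,0,0.15],"angular":[0,0,0],"claw":1},{"xyz":[0,0,0],"angular":[0,0,0],"claw":1}]' 40
python3 -m pendant '[{"xyz":[0,0,0.1],"angular":[0,0,0],"claw":1},{"xyz":[0,0,0],"angular":[0,0,0],"claw":1}]' 30
```

```text
time_s: 10.43
eef_pos: [0.6376, -0.1986, 0.2251]
ee_rot: [[-0.085, -0.996, -0.0], [-0.996, 0.085, 0.0], [-0.0, 0.0, -1.0]]
wrist_force: [-0.1, 0.3, -5.2]
finger_gap: 0.0178
finger_force: 99.7
time_s: 10.6
eef_pos: [0.6378, -0.1987, 0.225]
ee_rot: [[-0.085, -0.996, 0.0], [-0.996, 0.085, -0.0], [0.0, -0.0, -1.0]]
wrist_force: [-1.6, 1.4, -2.0]
finger_gap: 0.0179
finger_force: 100.2
```

```bash
python3 -m pendant '[{"xyz":[0,0,0.05],"angular":[0,0,0],"claw":1},{"xyz":[0,0,0],"angular":[0,0,0],"claw":1.9},{"xyz":[0,0,0],"angular":[0,0,0],"claw":2.2},{"xyz":[0,0,0],"angular":[0,0,0],"claw":2.6},{"xyz":[0,0,0],"angular":[0,0,0],"claw":3}]' 20
python3 -m pendant '[{"xyz":[0,0,0],"angular":[0,0,0],"claw":3.6},{"xyz":[0,0,0],"angular":[0,0,0],"claw":4.5},{"xyz":[0,0,0],"angular":[0,0,0],"claw":5.5},{"xyz":[0,0,0],"angular":[0,0,0],"claw":5.5},{"xyz":[0,0,0],"angular":[0,0,0],"claw":5.5}]'
python3 -m pendant '[{"xyz":[0,0,-1],"angular":[0,0,0],"claw":5.5},{"xyz":[0,0,-2],"angular":[0,0,0],"claw":5.5},{"xyz":[0,0,-3],"angular":[0,0,0],"claw":5.5},{"xyz":[0,0,-3],"angular":[0,0,0],"claw":5.5},{"xyz":[0,0,-1],"angular":[0,0,0],"claw":5.5}]'
python3 -m pendant '[{"xyz":[-3,0,0],"angular":[0,0,0],"claw":5.5},{"xyz":[-3,3,0],"angular":[0,0,0],"claw":5.5},{"xyz":[-3,3,0],"angular":[0,0,0],"claw":5.5},{"xyz":[-3,3,0],"angular":[0,0,0],"claw":5.5},{"xyz":[-2,2,0],"angular":[0,0,0],"claw":5.5}]'
python3 - <<'E'
from h import *
w=shot("wrist","pics/w6.png");c=shot("scene","pics/s6.png");i=c["img"][:,:,::-1];j=shot("top","pics/t6.png")["img"][:,:,::-1]
r=lambda i,u,v,w,h:cv2.resize(i[v:v+h,u:u+w],(400,300),interpolation=cv2.INTER_CUBIC)
cv2.imwrite("pics/crop6.png",np.vstack([np.hstack([r(i,160,220,100,75),r(w["img"][:,:,::-1],0,0,640,480)]),np.hstack([r(j,400,150,100,75),r(i,310,215,120,90)])]))
E
```

```text
time_s: 11.02
eef_pos: [0.6386, -0.199, 0.2243]
ee_rot: [[-0.085, -0.996, 0.002], [-0.996, 0.085, -0.001], [0.0, -0.002, -1.0]]
wrist_force: [-0.3, -0.0, 0.3]
finger_gap: 0.0298
finger_force: 0.0
time_s: 11.43
eef_pos: [0.6381, -0.1987, 0.2238]
ee_rot: [[-0.085, -0.996, 0.0], [-0.996, 0.085, -0.0], [0.0, -0.0, -1.0]]
wrist_force: [-0.3, 0.8, 0.7]
finger_gap: 0.0552
finger_force: 0.0
time_s: 11.85
eef_pos: [0.6386, -0.1996, 0.3301]
ee_rot: [[-0.086, -0.996, 0.008], [-0.996, 0.086, -0.003], [0.002, -0.008, -1.0]]
wrist_force: [-0.2, 0.4, 1.2]
finger_gap: 0.0552
finger_force: 0.0
time_s: 12.27
eef_pos: [0.54, -0.0498, 0.3252]
ee_rot: [[-0.084, -0.996, 0.002], [-0.996, 0.084, 0.0], [-0.001, -0.002, -1.0]]
wrist_force: [0.9, 0.8, 1.5]
finger_gap: 0.055
finger_force: 0.0
```

View pics/crop6.png

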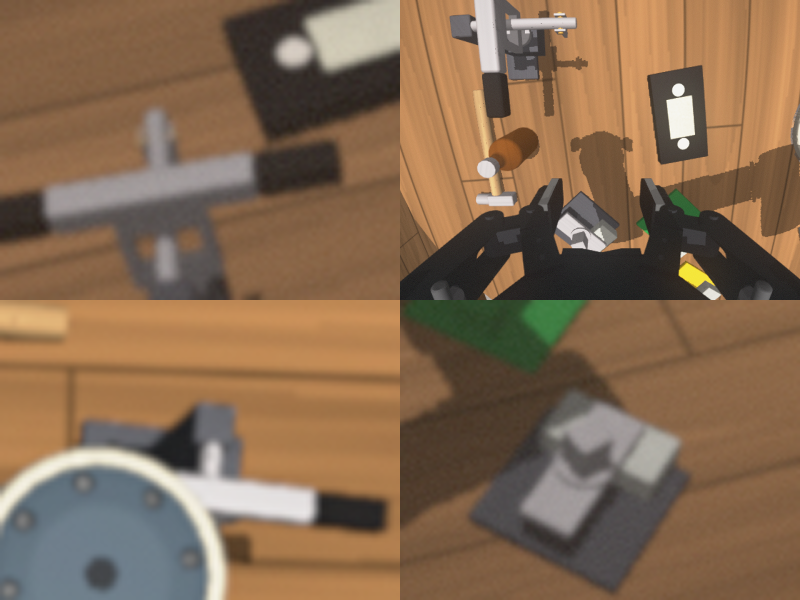

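The wrench hangs level on the peg: its bar runs from (0,215) to (340,165) in the scene crop, with the peg tip and flap pins in front of it. The bolt head is bare and everything else is where it was. I let any sway die out, check that it is still, and hand in.

```bash
for i in 1 2 3 4 5 6; do python3 -m pendant '[{"xyz":[0,0,0],"angular":[0,0,0],"claw":5.5},{"xyz":[0,0,0],"angular":[0,0,0],"claw":5.5},{"xyz":[0,0,0],"angular":[0,0,0],"claw":5.5},{"xyz":[0,0,0],"angular":[0,0,0],"claw":5.5},{"xyz":[0,0,0],"angular":[0,0,0],"claw":5.5}]' >/dev/null; done
python3 - <<'E'
from h import *
a=[env.camera("scene")["img"][220:300,150:270].astype(int) for _ in range(6)]
print([round(float(np.abs(x-a[0]).mean()),2) for x in a[1:]])
print(env.finish_job())
E
```

```text
[1.6, 1.61, 1.61, 1.61, 1.62]
the job is handed in; nothing more can be done
None
```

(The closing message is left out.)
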